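# Bring the vial rack to the inspection lamp and hold its shutter open

### The arm

A 6-joint arm with a two-finger parallel gripper is mounted at the origin on the work surface. World frame = base frame: x ahead of the robot, y to its left, z up, the work surface at z = 0. Lengths are in mm, angles in rad, forces in N, time in s.
With the tool pointing down it reaches from about 400 to 925 mm from the base axis. Payload 12.5 kg.
Tool frame: the origin (TCP) lies between the finger pads; the fingertips stand 19 mm ahead of it and the grasp point (between the pads) is the TCP (env.nose_length is the distance from the TCP to the fingertips, in mm); z points along the fingers, y is the line along which they close (so a half turn about z gives the same grasp; the last joint's range is limited). The gripper opens to 95 mm and grips with 3 to 60 N. Pads are 20 mm wide; open, the fingers measure 119 mm over their backs; the gripper's body (75 mm by 180 mm) begins 59 mm behind the grasp point.
Start: joints at [-1.433, 0.491, 1.559, -0, 1.092, -0.106], TCP at [150.892, -606.528, 233.661] pointing down, gripper open.
Joint ranges: [-3.1, 3.1], [-0.84, 2.19], [0.05, 2.79], [-1.13, 4.28], [0.06, 2.93], [-2.69, 2.69]. Speed limits (rad/s): [2.22, 2.22, 2.79, 3.14, 3.14, 3.14].

### API

Orientations are given as [roll, pitch, yaw] about the fixed x, y, z axes, in that order (R = Rz(yaw) Ry(pitch) Rx(roll)).
In Python, from cell import env gives the robot as it stands. The module is installed in compiled form; this text tells all that it offers.
- The arm moves only by the tool drive_tool, never from a script. Its argument "rows" is a list that holds one entry, the list of rows, each a list of 7 numbers: the shift along the tool's x, y, z scaled (see below), then the turn, a rotation vector about the tool's x, y, z scaled (see below), then the opening, from 0 (shut) to 1 (fully open). In form: [[[tx, ty, tz, ax, ay, az, jaw], ...]]. A call has 1 to 5 rows; each row shifts and turns the commanded pose from where the row before left it, along the tool's axes as they then stand; what a row does not reach is not made up. The controller multiplies each number of a shift by 250 mm and each number of a turn by 180 degrees. A row lasts 1/8 s, in which the tool goes at most 62.5 mm and 10.7 degrees, less where a joint would pass 70% of its speed; a pose out of reach is approached as far as the arm can. A call with a number of a shift or a turn outside -1 to 1 is refused whole. A call with a gripper value outside its range is refused whole. The fingers move at their own pace and stop on an object; the grip force is fixed at half the most. Time passes only in rows, so rows that do not move let the fingers close. It gives the time, the measured TCP pose, the force, the opening and the grip force at its end, in the units of the state.
- env.state(): the state, without advancing time (a new reading comes with each control period).
- env.read_camera(name): name is "side" or "top"; returns a dict with "color" (384x512x3 uint8, blue, green, red), "camera_matrix" (3x3 intrinsics, pixels), "pose" (4x4, takes a point from camera to world coordinates). Camera axes: x right, y up, looking along -z (the intrinsics and any distortion apply to the point x, -y, -z); pixel columns grow to the right and rows downward; lengths in mm; the calibration is good to about 2 mm. A picture is of the moment at which its call begins. There is no depth.
- env.job_done(): hands the job in; it is judged then, once.
Trained networks look in a picture, given as the dict that the camera call returned (one of the last four; its "shot" number tells which), for a name from the list of things; names that differ only in an ending like _2 or _b are one class to them, and where a whole thing is asked for, a point or a joint stands for the part that bears it (a point fixed in the world has none). Each returns a list of dicts, best first, with "score" (0 to 1); they miss things now and then, are a little off and sometimes report something else, mostly with a low value. They report only what shows in the picture. A call takes as long as a camera call. They do not tell look-alikes from the thing itself.
- env.search_frame(name, picture): "at" ([x, y, z] in mm, in the coordinates of the camera as it stood for that picture, good to about 4 mm: the middle of the surface that is visible of it).
- env.place_of(name, picture): "at" ([x, y, z] in mm, in the coordinates of the camera as it stood for that picture, good to about 4 mm: a listed point, or the origin of a listed thing).
The state is a dict: "t": time; "joints": joint angles; "qvel": joint speeds; "tau": joint torques, N m; "eef_pos": TCP position; "tcp_rot": TCP orientation; "ft_force": force on the tool from outside, world axes, zero at the start; "moment": the same for the moment, N m; "opening": opening from 0.0 (shut) to 1.0 (fully open); "grip_force": force on a finger pad.
Only numpy, scipy, OpenCV 4.12 (cv2) and the standard library are available. Lean on these libraries where they do the work, as an engineer would, in place of code of your own. Each camera call takes 0.05 s, during which the arm holds its last target. There are 200 camera calls.

### The job

Push the round vial rack across the bench, without lifting or tipping it, until it stands wholly on the printed grey disc in front of the inspection lamp's window. Then take the black handle on top of the lamp, pull the spring-return shutter out until its pointer lines up with the small steel rider on the lamp's scale, and keep it there: the program finishes while the robot is still holding the shutter at the rider. Leave the other things on the bench where they are.

Things in the scene. Friction and masses are not known exactly. Their poses are not given: they have to be found in the camera images.
- rack: round white vial rack, a solid disc 120 mm in diameter and 38 mm high, with six amber vials with white caps fixed in it (tops at 72 mm) and a short steel centre stub; one rigid piece of 0.25 to 0.5 kg standing loose on the bench. Origin: centre of its underside.
- disc (a point): centre of the flat grey disc, 144 mm in diameter, printed on the bench surface in front of the lamp's window (it has no thickness to catch on). It belongs to the lamp: 165 mm from the lamp's centre along the lamp's -y.
- lamp: inspection lamp, a fixed white box 280 mm long (its x), 110 mm wide (its y), top at 100 mm, with a window in its -y side. Origin: centre of its underside. Its -x end is towards the robot, its yaw varies.
- shutter (a joint): travel of the shutter, a steel plate over the window with an arm across the lamp's top; 0 = closed, grows in m as it is pulled along the lamp's -x (roughly towards the robot), end stop at 0.095. A spring pulls it back closed whenever it is let go: about 5 N when closed, 1 N more per 10 mm, about 11 N at 60 mm. The rider is 45 to 75 mm out.
- handle (a point): middle of the grip of the shutter's black handle, an upright blade on top of the lamp: 12 mm thick (lamp's x), 50 mm wide (lamp's y), standing from 105.5 to 147.5 mm above the bench; this point is at 130 mm. Free space above and on both x sides; under it lies the lamp's top at 100 mm. It moves with the shutter.
- pointer (a point): tip of the thin black pointer on the shutter's arm, at 103 mm height, 48 mm from the handle's middle along the lamp's +y; it moves with the shutter along the lamp's x, right beside the scale.
- rider: the mark: a small dark steel block, 6 mm (lamp's x) x 18 mm x 10 mm high, fixed on the tick scale on the lamp's top, axes as the lamp's. Origin: centre of its underside. The shutter is at the mark when the pointer's tip has the same lamp-x as the rider's middle.
- loose_vial: bystander, leave it: a single amber vial with a white cap lying on the bench, 60 mm long, 18 mm thick. Origin: centre of its underside.
- label_roll: bystander, leave it: a white paper label roll lying flat, 76 mm across, 30 mm high. Origin: centre of its underside.
- carton: bystander, leave it: an open white carton 100 x 160 x 60 mm with a raised flap and six amber vials in it. Origin: centre of its underside.
- spray_bottle: bystander, leave it: a white bottle with a blue cap, 64 mm across, 150 mm tall. Origin: centre of its underside.
- pen_cup: bystander, leave it: a grey cup with two pens, 72 mm across, 90 mm high (pens to 130 mm). Origin: centre of its underside.
- scanner: bystander, leave it: a black and grey hand-held code scanner lying on the bench, 170 x 60 x 45 mm. Origin: centre of its underside.
- reject_tray: bystander, leave it: an empty clear plastic tray, 120 x 170 x 35 mm. Origin: centre of its underside.
Not all that is in view belongs to the job. Leave any green, red or turquoise look-alike of the rack alone.

How it is judged:
By the outcome, as a careful person would: the job done as asked, in the order asked, and still so for the second after the job is handed in, while the arm keeps its last pose, push and grip.
It also fails if it takes over 58 s, if anything falls off the work surface, if the arm or the gripper's body presses on something with over 40 N, if the wrist force passes 120 N, or if a joint passes its speed limit or range.

## Working session

There is one attempt and no reset: what is moved stays moved. The work goes in short steps, Python scripts to look and compute and a tool call to move; the robot and the scene stay as the last step left them, time stands still between calls to the robot, and variables do not carry over. Pictures are saved under pics/ and viewed, at most 10 in all, crops included, and the job is handed in when it is done.

Besides the shell and the picture viewer there is one more tool, called as a command line: name --argument value ..., lists and objects as JSON in quotes. drive_tool: Moves the arm, as the interface text tells. Its arguments: {"type":"object","properties":{"rows":{"type":"array","items":{"type":"array","items":{"type":"array","items":{"type":"number","minimum":-1,"maximum":1}}}}},"required":["rows"]}

```bash
mkdir -p pics; cat > h.py <<'E'
from cell import env
import numpy as np, cv2
def W(p,at): return (np.array(p['pose'])@np.r_[at,1])[:3]
def proj(p,X):
    c=np.linalg.inv(p['pose'])@np.r_[X,1]; v=np.array(p['camera_matrix'])@[c[0],-c[1],-c[2]]
    return v[:2]/v[2]
def ray(p,uv):
    d=np.linalg.inv(p['camera_matrix'])@np.r_[uv,1]; P=np.array(p['pose']); d=P[:3,:3]@[d[0],-d[1],-d[2]]
    return P[:3,3],d/np.linalg.norm(d)
def onz(p,uv,z):
    o,d=ray(p,uv); return o+d*(z-o[2])/d[2]
def tri(p,uv,q,uv2):
    A=np.zeros((3,3));b=np.zeros(3)
    for o,d in (ray(p,uv),ray(q,uv2)):
        M=np.eye(3)-np.outer(d,d);A+=M;b+=M@o
    return np.linalg.solve(A,b)
E
python3 - <<'E'
from h import *
s=env.state();print(s['eef_pos'],s['tcp_rot'],s['t'],env.nose_length)
ps={n:env.read_camera(n) for n in('top','side')}
for n,p in ps.items():
    cv2.imwrite(f'pics/{n}0.png',p['color']); print(n,p['keys'] if 'keys' in p else list(p),np.round(p['pose'],2).tolist())
    for k in 'rack disc lamp handle pointer rider loose_vial label_roll carton spray_bottle pen_cup scanner reject_tray'.split():
        for d in env.place_of(k,p)[:3]: 
            w=W(p,d['at']);print(n,k,round(d['score'],2),w.round(0),proj(p,w).round(0))
E
```

```text
[ 150.87210621 -606.27118228  233.02806968] [-3.14040161e+00 -1.65182290e-04  2.43773234e-01] 0.0 19.0
top ['color', 'camera_matrix', 'pose', 'shot'] [[0.02, 0.99, -0.17, 310.19], [-1.0, 0.02, -0.0, -36.9], [-0.0, 0.17, 0.99, 1344.46], [0.0, 0.0, 0.0, 1.0]]
top rack 0.95 [ 530. -247.   -1.] [312. 195.]
top rack 0.85 [ 362. -191.   -1.] [296. 242.]
top rack 0.79 [ 770. -299.    4.] [326. 132.]
top disc 0.68 [564. 107.  -1.] [214. 184.]
top disc 0.22 [299. 370.  -2.] [137. 256.]
top lamp 0.89 [561. 272.   1.] [169. 184.]
top handle 0.77 [559. 251. 133.] [167. 177.]
top pointer 0.71 [554. 295. 101.] [156. 180.]
top loose_vial 0.72 [555. 251. 132.] [167. 178.]
top loose_vial 0.47 [411. 102.   4.] [214. 226.]
top label_roll 0.62 [382. -33.   4.] [252. 235.]
top carton 0.94 [791. -76.   5.] [266. 125.]
top carton 0.28 [ 638. -436.    3.] [364. 167.]
top spray_bottle 0.58 [ 639. -438.   -0.] [364. 167.]
top pen_cup 0.89 [299. 372.  -3.] [136. 256.]
top scanner 0.81 [ 417. -478.    1.] [377. 228.]
top reject_tray 0.72 [533. 505.  -2.] [105. 190.]
side ['color', 'camera_matrix', 'pose', 'shot
[... 170 characters left out ...]
 0.75 [ 774. -297.    2.] [262. 160.]
side rack 0.69 [ 364. -190.    2.] [323. 212.]
side disc 0.67 [561. 110.   6.] [228. 225.]
side disc 0.6 [ 534. -250.    6.] [297. 186.]
side lamp 0.76 [555. 274.   2.] [191. 250.]
side handle 0.49 [556. 251. 127.] [194. 217.]
side pointer 0.8 [556. 299. 107.] [181. 230.]
side rider 0.42 [505. 309.  99.] [189. 242.]
side loose_vial 0.44 [405. 100.  -5.] [262. 248.]
side label_roll 0.92 [384. -33.   3.] [292. 230.]
side carton 0.72 [795. -76.  -2.] [223. 179.]
side carton 0.58 [563. 108.   4.] [227. 224.]
side spray_bottle 0.85 [ 637. -430.    0.] [304. 161.]
side pen_cup 0.82 [300. 367.  -0.] [222. 316.]
side reject_tray 0.98 [533. 507.   2.] [131. 297.]
```

```bash
python3 - <<'E'
import cv2
t=cv2.imread('pics/top0.png');s=cv2.imread('pics/side0.png')
cv2.imwrite('pics/t1.png',cv2.resize(t[100:290,80:400],None,fx=2.5,fy=2.5,interpolation=3))
cv2.imwrite('pics/s1.png',cv2.resize(s[130:330,100:360],None,fx=3,fy=3,interpolation=3))
E
```

```text
(no output)
```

View pics/t1.png

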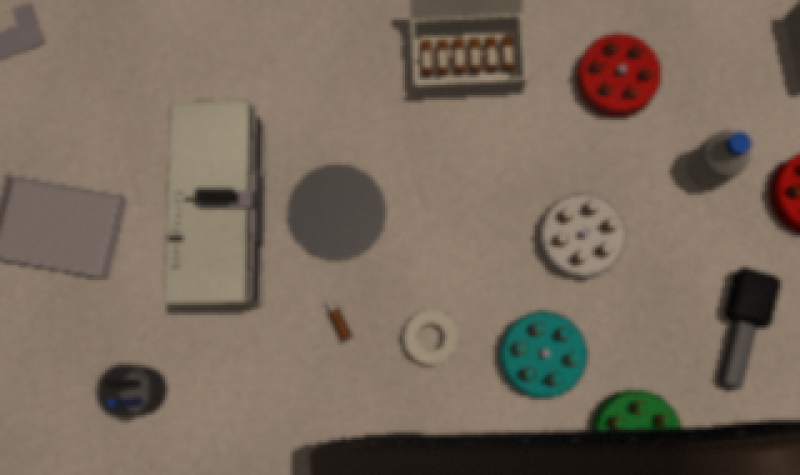

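View pics/s1.png

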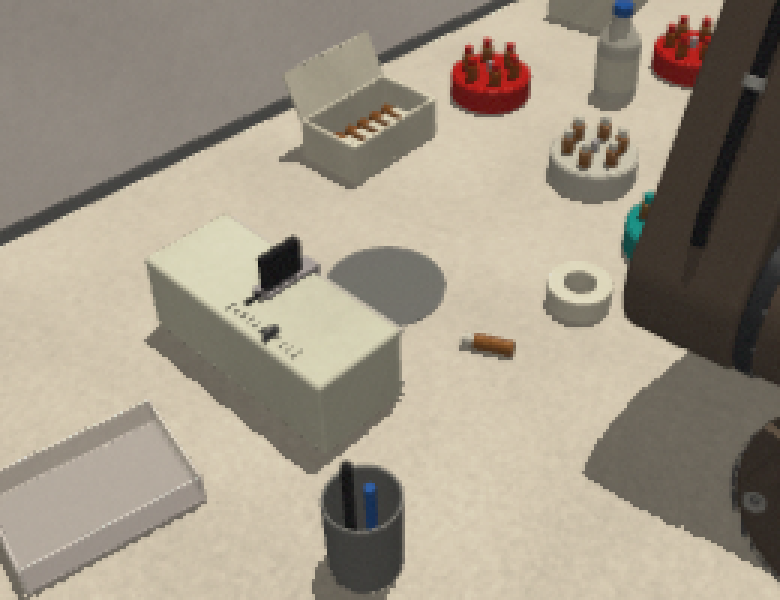

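The top crop shows the white rack at about (312,195) in the full picture and the grey disc at (214,184). The lamp is at (169,184), with the handle, pointer and rider on top. The path between rack and disc is clear. The side crop confirms the rider is nearer the robot than the pointer. I'll move behind the rack first.

drive_tool --rows '[[[0.17,-0.066,0,0,0,0,0.6],[0.17,-0.066,0,0,0,0,0.6],[0.17,-0.066,0,0,0,0,0.6],[0.17,-0.066,0,0,0,0,0.6],[0.17,-0.066,0,0,0,0,0.6]]]'

```text
t: 2.02
eef_pos: [338.3, -474.2, 233.8]
tcp_rot: [3.141, -0.0, 0.244]
ft_force: [0.7, -0.2, 0.5]
opening: 0.605
grip_force: 0.0
```

drive_tool --rows '[[[0.17,-0.066,0,0,0,0,0.6],[0.17,-0.066,0,0,0,0,0.6],[0.17,-0.066,0,0,0,0,0.6],[0.17,-0.066,0,0,0,0,0.6],[0.17,-0.066,0,0,0,0,0.6]]]'

```text
t: 2.65
eef_pos: [524.7, -342.8, 233.8]
tcp_rot: [3.141, -0.0, 0.244]
ft_force: [0.2, -0.6, -0.0]
opening: 0.602
grip_force: 0.0
```

drive_tool --rows '[[[0,0,0,0,0,-0.05,0.6],[0,0,0,0,0,-0.05,0.6],[0,0,0,0,0,-0.05,0.6],[0,0,0,0,0,-0.05,0.6],[0,0,0,0,0,-0.05,0.6]]]'

```text
t: 3.28
eef_pos: [523.5, -343.8, 233.6]
tcp_rot: [3.142, 0.0, 1.034]
ft_force: [-0.7, -0.3, -0.1]
opening: 0.603
grip_force: 0.0
```

drive_tool --rows '[[[0,0,0,0,0,-0.05,0.6],[0,0,0,0,0,-0.05,0.6],[0,0,0,0,0,-0.05,0.6],[0,0,0,0,0,0,0.6]]]'

```text
t: 3.78
eef_pos: [523.5, -343.8, 233.6]
tcp_rot: [-3.142, 0.0, 1.499]
ft_force: [1.2, -0.3, -0.8]
opening: 0.601
grip_force: 0.0
```

```bash
python3 - <<'E'
from h import *
for i in range(2):
  for n in('top','side'):
    p=env.read_camera(n); cv2.imwrite(f'pics/b_{n}.png',p['color'])
    for k in 'rack disc lamp handle pointer rider'.split():
        for d in env.place_of(k,p)[:4]: 
            w=W(p,d['at'])
            if d['score']>.3: print(n,k,round(d['score'],2),w.round(0))
    if n=='top':
        g=p['color'].astype(int)
        # disc: ellipse fit of dark-grey blob
        hsv=cv2.cvtColor(p['color'],cv2.COLOR_BGR2HSV)
        m=(hsv[...,2]<105)&(hsv[...,2]>50);m=m.astype(np.uint8)
        l,lab,st,c=cv2.connectedComponentsWithStats(m)
        j=lab[184,214];print('disc',st[j],onz(p,c[j],0).round(1))
E
python3 -c "
import cv2
s=cv2.imread('pics/b_side.png');cv2.imwrite('pics/s2.png',cv2.resize(s[130:330,100:360],None,fx=3,fy=3,interpolation=3))"
```

```text
top rack 0.85 [ 773. -300.    1.]
top rack 0.8 [ 532. -248.   -4.]
top rack 0.71 [ 601. -581.    3.]
top rack 0.66 [ 361. -196.    0.]
top disc 0.67 [564. 107.  -3.]
top lamp 0.9 [555. 272.   1.]
top handle 0.56 [558. 252. 134.]
top pointer 0.56 [552. 301. 104.]
disc [ 195  166   39   38 1110] [561.4 108.1   0. ]
side rack 0.93 [ 772. -298.    3.]
side rack 0.69 [ 538. -247.    4.]
side rack 0.66 [ 253. -320.   -1.]
side lamp 0.76 [554. 275.   5.]
side handle 0.61 [558. 253. 127.]
side pointer 0.65 [560. 299. 108.]
side rider 0.6 [505. 310. 101.]
top rack 0.85 [ 532. -246.   -3.]
top rack 0.63 [ 772. -300.    2.]
top rack 0.59 [ 600. -575.    3.]
top rack 0.53 [ 366. -192.   -2.]
top disc 0.85 [563. 107.  -5.]
top lamp 0.87 [556. 273.  -1.]
top handle 0.81 [560. 251. 133.]
top pointer 0.61 [554. 294. 104.]
disc [ 195  166   39   38 1112] [561.4 108.1   0. ]
side rack 0.88 [ 254. -321.    0.]
side rack 0.83 [ 773. -300.    2.]
side rack 0.73 [ 533. -251.    4.]
side rack 0.55 [560. 249. 130.]
side disc 0.69 [563. 106.   1.]
side handle 0.8 [558. 248. 129.]
side pointer 0.71 [555. 301. 106.]
side rider 0.38 [505. 307. 101.]
```

View pics/s2.png

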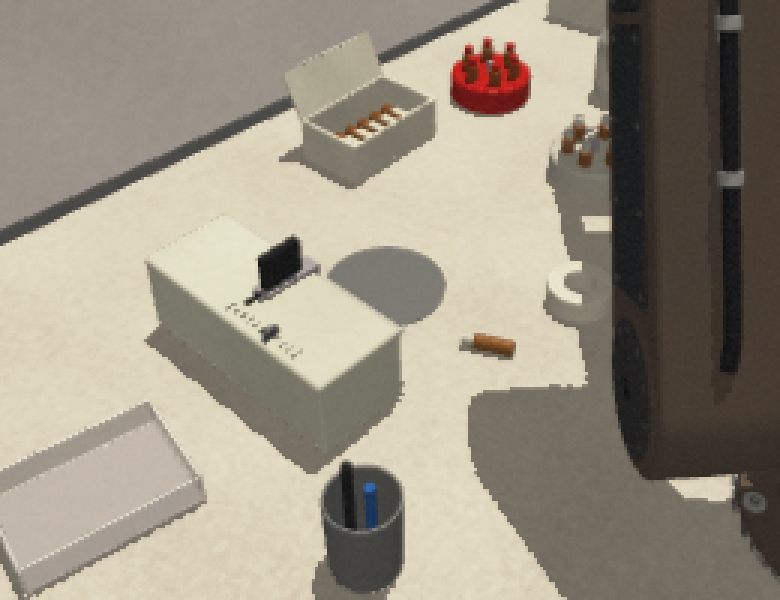

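The view shows the lamp and disc clear of the arm, with the rack at crop (580,160) partly hidden behind it. Both cameras agree on the rack at (533,-248) and the disc at (562,108). Next I descend and push.

drive_tool --rows '[[[0,0,0.2,0,0,0,0.6],[0,0,0.2,0,0,0,0.6],[0,0,0.2,0,0,0,0.6],[0,0,0.16,0,0,0,0.6],[0,0,0.07,0,0,0,0.6]]]'

```text
t: 5.8
eef_pos: [522.9, -343.4, 24.1]
tcp_rot: [-3.139, -0.001, 1.5]
ft_force: [-0.0, 0.4, 0.4]
opening: 0.601
grip_force: 0.0
```

drive_tool --rows '[[[0.04,0.002,0,0,0,0,0.6],[0.04,0.002,0,0,0,0,0.6],[0.03,0.001,0,0,0,0,0.6],[0.03,0.001,0,0,0,0,0.6],[0.03,0,0,0,0,0,0.6]]]'

```text
t: 6.42
eef_pos: [528.4, -301.6, 26.9]
tcp_rot: [3.14, 0.001, 1.501]
ft_force: [-0.1, -3.4, 3.1]
opening: 0.601
grip_force: 2.0
```

drive_tool --rows '[[[0.045,0,0,0,0,0,0.6],[0.045,0,0,0,0,0,0.6],[0.045,0,0,0,0,0,0.6],[0.045,0,0,0,0,0,0.6],[0.045,0,0,0,0,0,0.6]]]'

```text
t: 7.05
eef_pos: [532.0, -244.7, 26.1]
tcp_rot: [-3.142, 0.0, 1.5]
ft_force: [0.3, -4.6, 3.1]
opening: 0.603
grip_force: 2.3
```

drive_tool --rows '[[[0.05,0,0,0,0,0,0.6],[0.05,0,0,0,0,0,0.6],[0.05,0,0,0,0,0,0.6],[0.05,0,0,0,0,0,0.6],[0.05,0,0,0,0,0,0.6]]]'

```text
t: 7.68
eef_pos: [536.4, -182.2, 26.1]
tcp_rot: [-3.142, 0.0, 1.5]
ft_force: [-0.3, -4.1, 3.9]
opening: 0.599
grip_force: 2.2
```

drive_tool --rows '[[[0.05,0,0,0,0,0,0.6],[0.05,0,0,0,0,0,0.6],[0.05,0,0,0,0,0,0.6],[0.05,0,0,0,0,0,0.6],[0.05,0,0,0,0,0,0.6]]]'

```text
t: 8.3
eef_pos: [540.7, -119.9, 26.1]
tcp_rot: [-3.141, 0.0, 1.5]
ft_force: [0.6, -4.5, 3.3]
opening: 0.601
grip_force: 2.1
```

```bash
python3 - <<'E'
from h import *
for n in('top','side'):
    p=env.read_camera(n); cv2.imwrite(f'pics/c_{n}.png',p['color'])
    for d in env.place_of('rack',p)[:5]: print(n,round(d['score'],2),W(p,d['at']).round(0))
print(env.state()['eef_pos'],env.state()['ft_force'])
E
```

```text
top 0.93 [ 771. -299.    3.]
top 0.77 [ 599. -577.    3.]
top 0.63 [ 259. -315.    1.]
top 0.53 [541. -60.  -2.]
top 0.45 [ 364. -192.   -2.]
side 0.79 [ 254. -320.    0.]
side 0.56 [553. -61.   0.]
side 0.47 [ 773. -300.    3.]
[ 540.47186052 -120.16096328   25.86516201] [-0.72278605 -0.22045138  0.05986086]
```

drive_tool --rows '[[[0.05,0.002,0,0,0,0,0.6],[0.05,0.002,0,0,0,0,0.6],[0.05,0.002,0,0,0,0,0.6],[0.05,0.002,0,0,0,0,0.6],[0.05,0.002,0,0,0,0,0.6]]]'

```text
t: 9.12
eef_pos: [547.7, -57.6, 26.1]
tcp_rot: [-3.142, 0.0, 1.501]
ft_force: [-0.5, -1.7, -1.1]
opening: 0.599
grip_force: 0.9
```

drive_tool --rows '[[[0.05,0.002,0,0,0,0,0.6],[0.05,0.002,0,0,0,0,0.6],[0.05,0.002,0,0,0,0,0.6],[0.05,0.002,0,0,0,0,0.6],[0.03,0,0,0,0,0,0.6]]]'

```text
t: 9.75
eef_pos: [553.8, -0.5, 26.1]
tcp_rot: [3.141, 0.0, 1.501]
ft_force: [0.3, -1.8, -1.6]
opening: 0.6
grip_force: 1.0
```

```bash
python3 - <<'E'
from h import *
for n in('top','side'):
    p=env.read_camera(n); cv2.imwrite(f'pics/d_{n}.png',p['color'])
    for d in env.place_of('rack',p)[:6]:
        w=W(p,d['at']); 
        if w[1]>-150: print(n,round(d['score'],2),w.round(0))
print(env.state()['eef_pos'],env.state()['ft_force'])
a=cv2.imread('pics/d_top.png')[140:240,140:300];b=cv2.imread('pics/d_side.png')[170:270,160:320]
cv2.imwrite('pics/d.png',cv2.resize(np.vstack([a,b]),None,fx=3,fy=3,interpolation=3))
E
```

```text
side 0.79 [562.  61.   3.]
[553.69340341  -1.26647652  26.1720022 ] [ 0.45237527 -0.06364584  0.39910552]
```

View pics/d.png

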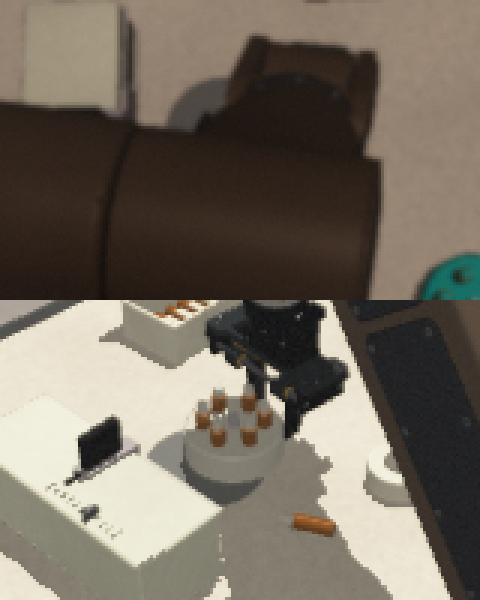

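The side view shows the rack upright, cradled by the fingers, and just short of the disc at crop (235,440). About 47 mm remain.

drive_tool --rows '[[[0.05,0,0,0,0,0,0.6],[0.05,0,0,0,0,0,0.6],[0.04,0,0,0,0,0,0.6],[0.03,0,0,0,0,0,0.6],[0.018,0,0,0,0,0,0.6]]]'

```text
t: 10.58
eef_pos: [557.0, 46.1, 26.1]
tcp_rot: [3.142, 0.0, 1.501]
ft_force: [-1.3, -3.3, 0.6]
opening: 0.603
grip_force: 1.4
```

drive_tool --rows '[[[0,0,0,0,0,0,0.6],[-0.1,0,0,0,0,0,0.6],[-0.15,0,0,0,0,0,0.6],[-0.1,0,-0.2,0,0,0,0.6],[0,0,-0.24,0,0,0,0.6]]]'

```text
t: 11.2
eef_pos: [550.2, -43.4, 136.5]
tcp_rot: [-3.139, -0.0, 1.498]
ft_force: [-0.4, -0.3, 0.1]
opening: 0.6
grip_force: 0.0
```

drive_tool --rows '[[[-0.2,0,-0.2,0,0,0,0.6],[-0.2,0,0,0,0,0,0.6],[-0.2,0,0,0,0,0,0.6],[-0.2,0,0,0,0,0,0.6],[-0.1,0,0,0,0,0,0.6]]]'

```text
t: 11.82
eef_pos: [534.8, -262.8, 180.2]
tcp_rot: [3.141, -0.0, 1.498]
ft_force: [0.1, 0.6, 0.0]
opening: 0.601
grip_force: 0.0
```

```bash
python3 - <<'E'
from h import *
for n in('top','side'):
    p=env.read_camera(n); cv2.imwrite(f'pics/e_{n}.png',p['color'])
    for k in ('rack','disc','handle','pointer','rider','lamp'):
      for d in env.place_of(k,p)[:6]:
        w=W(p,d['at']); 
        if w[1]>-50 and d['score']>.3: print(n,k,round(d['score'],2),w.round(0),proj(p,w).round(0))
a=cv2.imread('pics/e_top.png')[140:230,130:290];b=cv2.imread('pics/e_side.png')[180:280,150:310]
cv2.imwrite('pics/e.png',np.vstack([cv2.resize(x,None,fx=3,fy=3,interpolation=3) for x in(a,b)]))
E
```

```text
top rack 0.62 [557. 109.  -1.] [214. 186.]
top disc 0.64 [565. 106.  -2.] [215. 184.]
top handle 0.69 [560. 250. 132.] [167. 177.]
top pointer 0.76 [553. 299. 103.] [154. 180.]
top rider 0.55 [559. 254. 130.] [166. 177.]
top rider 0.52 [559. 106.  -3.] [215. 185.]
top lamp 0.67 [559. 270.  -3.] [170. 184.]
side rack 0.91 [566. 106.   1.] [228. 224.]
side handle 0.72 [558. 250. 127.] [193. 217.]
side pointer 0.56 [558. 301. 105.] [181. 230.]
side rider 0.55 [504. 309. 101.] [190. 241.]
side lamp 0.62 [556. 276.  -1.] [191. 251.]
```

View pics/e.png

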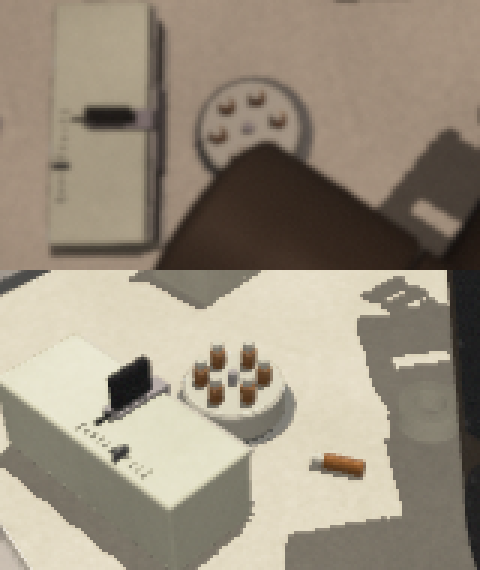

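The rack stands on the disc in both views, with vials at crop (250,120) and (232,375). Now I'll measure the lamp's yaw and the pointer and rider at higher zoom.

```bash
python3 - <<'E'
from h import *
p=env.read_camera('top');q=env.read_camera('side')
# lamp top yaw
c=p['color'];hsv=cv2.cvtColor(c,cv2.COLOR_BGR2HSV);roi=np.zeros(c.shape[:2],np.uint8)
m=((c.min(2)>135)&True).astype(np.uint8); m[:, 190:]=0;m[:,:140]=0;m[:130]=0;m[235:]=0
m=cv2.morphologyEx(m,cv2.MORPH_CLOSE,np.ones((9,9)))
l,lab,st,ce=cv2.connectedComponentsWithStats(m);j=1+np.argmax(st[1:,4]);print(st[j])
cnt=max(cv2.findContours((lab==j).astype(np.uint8),0,1)[0],key=len)[:,0].astype(float)
X=np.array([onz(p,u,100) for u in cnt]);r=cv2.minAreaRect(X[:,:2].astype(np.float32));print(r)
a=cv2.resize(c[155:225,140:190],None,fx=8,fy=8,interpolation=2);b=cv2.resize(q['color'][205:260,155:225],None,fx=8,fy=8,interpolation=2)
H=max(a.shape[0],b.shape[0]);f=lambda x:cv2.copyMakeBorder(x,0,H-x.shape[0],0,0,0)
cv2.imwrite('pics/f.png',cv2.resize(np.hstack([f(a),f(b)])[:,:],(800,int(H*800/960))))
E
```

```text
[149 142  29  32 671]
((631.5258178710938, 274.7684020996094), (109.19469451904297, 95.29898834228516), 3.285714626312256)
```

View pics/f.png

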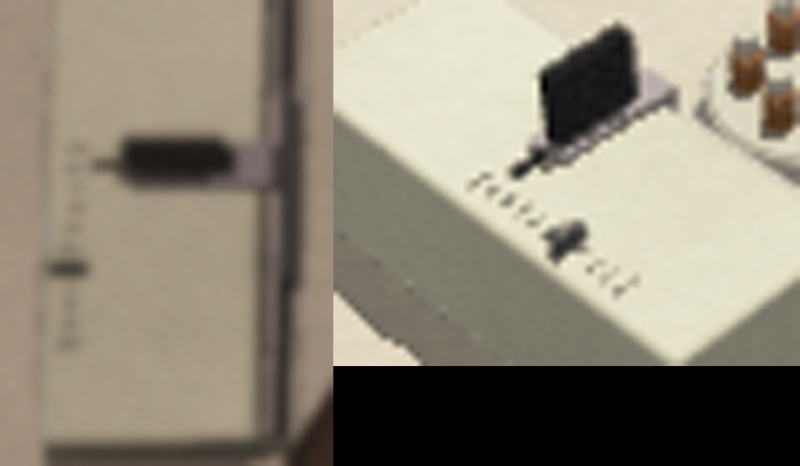

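```bash
python3 - <<'E'
from h import *
p=env.read_camera('top');q=env.read_camera('side')
P=[(153.9,179.4),(181.8,230.4)];R=[(149.8,194.8),(189.6,240.6)]
print('ptr',tri(p,P[0],q,P[1]),onz(p,P[0],103),onz(q,P[1],103))
print('rid',tri(p,R[0],q,R[1]),onz(p,R[0],106),onz(q,R[1],105))
# lamp long edges, top image: left edge bright/dark transition & right
c=cv2.cvtColor(p['color'],6).astype(float)
for u0,u1 in((142,156),):
  pts=[]
  for v in range(145,218,3):
    g=np.gradient(cv2.GaussianBlur(c,(0,0),1)[v,u0:u1]);i=np.argmax(g)
    i=np.clip(i,1,len(g)-2);o=(g[i-1]-g[i+1])/(2*(g[i-1]-2*g[i]+g[i+1])+1e-9)
    pts.append(onz(p,(u0+i+o,v),100)[:2])
  pts=np.array(pts);vx,vy,x,y=cv2.fitLine(pts.astype(np.float32),cv2.DIST_HUBER,0,.01,.01).ravel();print('yaw',np.degrees(np.arctan(vy/vx)),x,y)
# side: near long top edge on +y side at px rows
s=cv2.cvtColor(q['color'],6).astype(float);pts=[]
s=cv2.GaussianBlur(s,(0,0),.8)
for u in range(160,204,3):
    o0=None; g=np.gradient(s[215:270,u]);i=np.argmin(g);
    pts.append(onz(q,(u,215+i),100)[:2])
pts=np.array(pts);vx,vy,x,y=cv2.fitLine(pts.astype(np.float32),cv2.DIST_HUBER,0,.01,.01).ravel();print('yaw side',np.degrees(np.arctan(vy/vx)),x,y)
print(pts.round(0).tolist())
# rack rim check in side: white-bottom projection
for n,pp in(('top',p),('side',q)):
  for d in env.place_of('rack',pp):
    w=W(pp,d['at'])
    if w[1]>0: print(n,w.round(0))
E
```

```text
ptr [554.66501883 299.19552269 105.33034139] [555.1552673  299.85596789 103.        ] [556.85592533 297.82621486 103.        ]
rid [502.30419023 309.5444273  105.42504042] [501.97046388 309.15837798 106.        ] [502.99322128 309.45190713 105.        ]
yaw 3.9106622 599.0907 322.3589
yaw side 1.9218663 532.95215 325.61127
[[627.0, 329.0], [613.0, 328.0], [595.0, 329.0], [581.0, 328.0], [568.0, 327.0], [551.0, 328.0], [537.0, 327.0], [524.0, 325.0], [567.0, 282.0], [518.0, 308.0], [515.0, 299.0], [470.0, 323.0], [457.0, 322.0], [442.0, 324.0], [430.0, 323.0]]
top [560. 106.  -2.]
side [565. 106.   5.]
```

drive_tool --rows '[[[0.15,-0.005,-0.12,0,0,0,0.6],[0.2,-0.005,0,0,0,0,0.6],[0.2,-0.005,0,0,0,0,0.6],[0.2,-0.005,0,0,0,0,0.6],[0.2,-0.005,0,0,0,0,0.6]]]'

```text
t: 13.45
eef_pos: [545.8, -21.5, 210.4]
tcp_rot: [3.141, 0.0, 1.5]
ft_force: [0.5, 1.3, 0.5]
opening: 0.6
grip_force: 0.0
```

drive_tool --rows '[[[0.2,-0.005,0,0,0,0,0.6],[0.2,-0.005,0,0,0,0,0.6],[0.2,-0.005,0,0,0,0,0.6],[0.2,-0.005,0,0,0,0,0.6],[0.2,-0.005,0,0,0,0,0.6]]]'

```text
t: 14.08
eef_pos: [557.1, 228.5, 210.4]
tcp_rot: [3.141, 0.0, 1.5]
ft_force: [0.4, -1.5, 0.4]
opening: 0.599
grip_force: 0.0
```

drive_tool --rows '[[[0.1,0,0,0,0,0,0.6],[0,0,0,0,0,-0.02,0.6],[0,0,0,0,0,-0.02,0.6],[0,0,0,0,0,0,0.6]]]'

```text
t: 14.58
eef_pos: [558.9, 251.8, 210.2]
tcp_rot: [-3.142, 0.0, 1.626]
ft_force: [-0.4, -0.5, 0.2]
opening: 0.599
grip_force: 0.0
```

drive_tool --rows '[[[0,0,0.12,0,0,0,0.6],[0,0,0.12,0,0,0,0.6],[0,0,0.05,0,0,0,0.6],[0,0,0.03,0,0,0,0.6],[0,0,0,0,0,0,0.3]]]'

```text
t: 15.2
eef_pos: [559.1, 251.7, 130.5]
tcp_rot: [3.141, 0.0, 1.626]
ft_force: [1.1, -0.7, 0.6]
opening: 0.54
grip_force: 0.0
```

drive_tool --rows '[[[0,0,0,0,0,0,0.0],[0,0,0,0,0,0,0.0],[0,0,0,0,0,0,0.0],[0,0,0,0,0,0,0.0],[0,0,0,0,0,0,0.0]]]'

```text
t: 15.82
eef_pos: [557.0, 251.6, 130.4]
tcp_rot: [-3.137, 0.001, 1.625]
ft_force: [-10.8, -0.8, 6.7]
opening: 0.127
grip_force: 30.0
```

drive_tool --rows '[[[0,-0.03,0,0,0,0,0.0],[0,-0.04,0,0,0,0,0.0],[0,-0.04,0,0,0,0,0.0],[0,-0.04,0,0,0,0,0.0],[0,-0.03,0,0,0,0,0.0]]]'

```text
t: 16.45
eef_pos: [515.2, 250.0, 130.4]
tcp_rot: [3.138, -0.002, 1.625]
ft_force: [10.1, 6.2, -6.2]
opening: 0.129
grip_force: 30.0
```

drive_tool --rows '[[[0,0,0,0,0,0,0.0],[0,0,0,0,0,0,0.0]]]'

```text
t: 16.7
eef_pos: [515.3, 250.0, 130.4]
tcp_rot: [3.138, -0.002, 1.625]
ft_force: [8.6, 4.9, -5.4]
opening: 0.125
grip_force: 30.0
```

```bash
python3 - <<'E'
from h import *
p=env.read_camera('top');q=env.read_camera('side')
for n,pp in(('top',p),('side',q)):
  for k in('pointer','rider','handle','rack'):
    for d in env.place_of(k,pp)[:3]:
      if d['score']>.3: w=W(pp,d['at']);print(n,k,round(d['score'],2),w.round(1),proj(pp,w).round(1))
cv2.imwrite('pics/g_top.png',p['color'])
cv2.imwrite('pics/g.png',cv2.resize(q['color'][205:260,155:225],None,fx=10,fy=10,interpolation=2))
E
```

```text
top handle 0.73 [514.6 245.9 130.7] [167.4 190.2]
top handle 0.46 [ 3.835e+02 -3.500e+01  2.000e-01] [252.2 234.7]
top rack 0.94 [ 366.1 -191.6   -0.4] [296.3 240.7]
top rack 0.9 [562.8 108.5  -5.8] [214.1 184.5]
top rack 0.68 [ 260.4 -317.1   -4. ] [331.9 272. ]
side pointer 0.6 [516.2 300.  109.1] [189.3 235.8]
side rider 0.67 [564.2 106.5   3.6] [227.7 224.1]
side rider 0.53 [504.2 309.7 101.3] [189.4 241.3]
side handle 0.58 [515.4 252.5 124.6] [201.6 224.5]
side rack 0.94 [564.4 106.5   5.3] [227.6 223.7]
side rack 0.61 [ 7.723e+02 -2.982e+02  6.000e-01] [262.8 160.7]
side rack 0.57 [515.1 295.9 106.9] [190.7 235.8]
```

View pics/g.png

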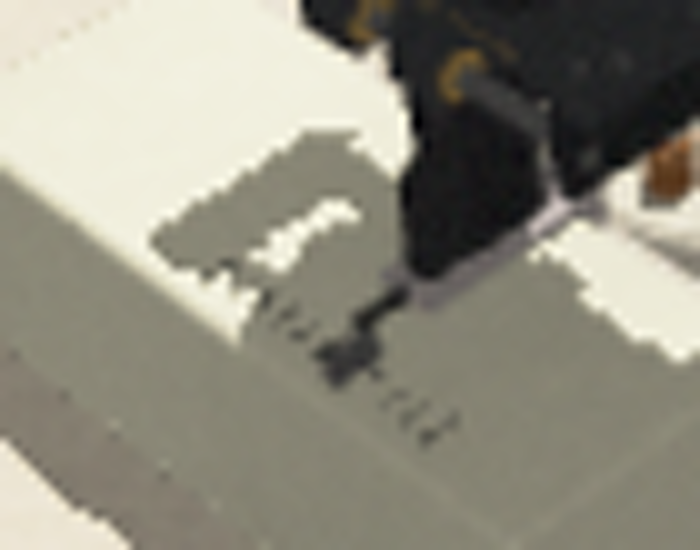

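The side view shows the pointer tip at crop (360,322), a few mm short of the rider at (348,352). I'll pull another 8 mm and look again.

drive_tool --rows '[[[0.003,-0.016,0,0,0,0,0.0],[0,-0.016,0,0,0,0,0.0],[0,0,0,0,0,0,0.0],[0,0,0,0,0,0,0.0]]]'

```text
t: 17.7
eef_pos: [507.5, 249.8, 130.5]
tcp_rot: [3.138, -0.001, 1.625]
ft_force: [9.8, 1.7, -5.2]
opening: 0.127
grip_force: 30.0
```

```bash
python3 - <<'E'
from h import *
q=env.read_camera('side')
th=np.radians(2.6);x=np.array([np.cos(th),np.sin(th),0]);y=np.array([-np.sin(th),np.cos(th),0])
im=cv2.resize(q['color'][225:255,170:210],None,fx=20,fy=20,interpolation=2)
f=lambda X:tuple(int(v) for v in ((proj(q,X)-[170,225]+.5)*20))
# overlay grid: lines along lamp y at rider x ± , at z=103, anchored on rider centre from side view
c=onz(q,(189.6,240.6),105)
for s,col in((0,(0,0,255)),(5,(0,255,0)),(10,(255,0,0))):
    a=c+x*s;a[2]=103;cv2.line(im,f(a-y*40),f(a+y*0 -y*9),col,1)
cv2.imwrite('pics/h.png',im)
print(env.state()['eef_pos'],env.state()['ft_force'],c)
E
```

```text
[507.47667901 249.76509338 130.43460303] [10.81858982  2.8814051  -4.67792022] [502.99322128 309.45190713 105.        ]
```

View pics/h.png

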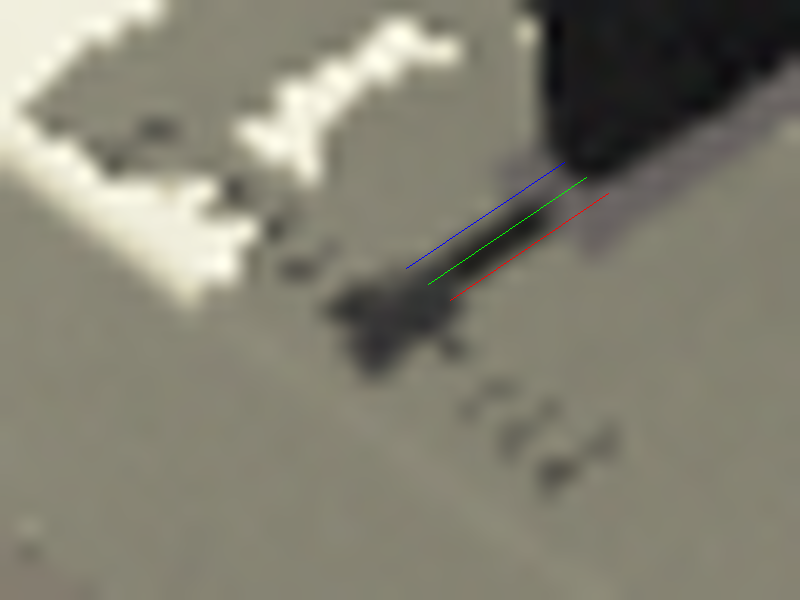

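The overlay puts the pointer's centre line at (505,235), about 4 mm short of the rider's line in red. I'll refine that with a silhouette fit of the rider and a centroid of the pointer.

```bash
python3 - <<'E'
from h import *
from scipy.optimize import minimize
q=env.read_camera('side');p=env.read_camera('top')
th=np.radians(2.6);x=np.array([np.cos(th),np.sin(th),0]);y=np.array([-np.sin(th),np.cos(th),0])
def fit(cam,img,x0):
    g=cv2.cvtColor(img,6).astype(float);u,v=proj(cam,np.r_[x0,105]).round().astype(int);r=7
    w=g[v-r:v+r+1,u-r:u+r+1]
    def cost(t):
        B=[np.r_[x0,0]+x*(t[0]+a)+y*(t[1]+b)+[0,0,100+h] for a in(-3,3) for b in(-9,9) for h in(0,10)]
        uv=np.array([proj(cam,b) for b in B])-[u-r,v-r];m=np.zeros((30*(2*r+1),)*2,np.uint8)
        cv2.fillConvexPoly(m,cv2.convexHull(((uv+.5)*30).astype(np.int32)),255)
        m=cv2.GaussianBlur(cv2.resize(m,(2*r+1,)*2,interpolation=cv2.INTER_AREA).astype(float),(0,0),.6)
        return np.corrcoef(m.ravel(),w.ravel())[0,1]
    best=min((cost((a,b)),a,b) for a in np.arange(-8,8.1,.5) for b in np.arange(-8,8.1,1))
    return best, (np.r_[x0,0]+x*best[1]+y*best[2]).round(1)
for n,cam,f in(('side',q,'e_side'),('top',p,'e_top')):
    print(n,fit(cam,cv2.imread(f'pics/{f}.png'),[503.,309.]))
# pointer line in side now: sample across lamp x at z=103
def prof(cam,g,xc,ys):
    out=[]
    for yy in ys:
        s=np.arange(-10,12,.5);P=np.array([proj(cam,np.array([xc,0,103.])+x*k+y*yy) for k in s],np.float32)
        val=cv2.remap(g,P[None,:,0],P[None,:,1],cv2.INTER_LINEAR)[0]
        d=np.clip(np.percentile(val,80)-val-15,0,None);c=(d*s).sum()/d.sum();P=np.array([xc,0,103.])+x*c+y*yy
        out.append((yy,P[:2].round(1).tolist(),float((P@x).round(2))))
    return out
g=cv2.cvtColor(q['color'],6).astype(np.float32)
for o in prof(q,g,520.,[266,268,270,272]):print(o)
print('rider lamp-x of (503,309)',np.array([503,309,0])@x)
g0=cv2.cvtColor(cv2.imread('pics/e_side.png'),6).astype(np.float32)
for o in prof(q,g0,570.,[266,268,270]):print('closed side',o)
g0=cv2.cvtColor(cv2.imread('pics/e_top.png'),6).astype(np.float32)
for o in prof(p,g0,570.,[266,268,270]):print('closed top',o)
E
```

```text
side ((np.float64(-0.7275876599353972), np.float64(0.0), np.float64(1.0)), array([503., 310.,   0.]))
top ((np.float64(-0.9283130155001825), np.float64(-1.5), np.float64(2.0)), array([501.4, 310.9,   0. ]))
(266, [513.5, 266.0], 525.0)
(268, [513.4, 268.0], 525.04)
(270, [513.1, 270.0], 524.78)
(272, [511.5, 271.9], 523.31)
rider lamp-x of (503,309) 516.499359936669
closed side (266, [562.8, 265.9], 574.25)
closed side (268, [562.7, 267.9], 574.26)
closed side (270, [562.2, 269.9], 573.89)
closed top (266, [559.0, 265.8], 570.46)
closed top (268, [559.0, 267.8], 570.57)
closed top (270, [559.0, 269.8], 570.63)
```

```bash
python3 - <<'E'
from h import *
q=env.read_camera('side');p=env.read_camera('top')
def run(th):
  th=np.radians(th);x=np.array([np.cos(th),np.sin(th),0]);y=np.array([-np.sin(th),np.cos(th),0])
  def prof(cam,f,xc):
    g=cv2.cvtColor(f,6).astype(np.float32);r=[]
    for yy in(284,287,290,293,296):
        s=np.arange(-8,8.1,.25);P=np.array([proj(cam,np.array([xc,0,103.])+x*k+y*yy+x*(-y[0]*0)) for k in s],np.float32)
        val=cv2.remap(g,P[None,:,0],P[None,:,1],cv2.INTER_LINEAR)[0]
        d=np.clip(np.median(val)-val-.3*(np.median(val)-val.min()),0,None);c=(d*s).sum()/d.sum()
        Q=np.array([xc,0,103.])+x*c+y*yy;r.append((Q[:2].round(1).tolist(),round(float(Q@x),1)))
    return r
  print('now',prof(q,q['color'],521.))
  print('closed side',prof(q,cv2.imread('pics/e_side.png'),571.));print('closed top',prof(p,cv2.imread('pics/e_top.png'),569.))
  for n,R in(('side',(503,310,0)),('top',(501.4,310.9,0))): print('rider',n,np.array(R)@x)
run(2.6)
E
```

```text
now [([508.2, 283.7], 520.5), ([508.1, 286.7], 520.6), ([508.0, 289.7], 520.7), ([508.1, 292.7], 520.9), ([507.4, 295.7], 520.3)]
closed side [([557.8, 283.7], 570.1), ([556.2, 286.6], 568.6), ([556.8, 289.7], 569.4), ([556.5, 292.6], 569.2), ([556.4, 295.6], 569.2)]
closed top [([558.2, 283.8], 570.5), ([555.9, 286.7], 568.3), ([555.4, 289.7], 568.0), ([555.5, 292.7], 568.2), ([555.4, 295.7], 568.3)]
rider side 516.5447229247982
rider top 514.9871967024494
```

drive_tool --rows '[[[0,-0.015,0,0,0,0,0.0],[0,0,0,0,0,0,0.0],[0,0,0,0,0,0,0.0],[0,0,0,0,0,0,0.0]]]'

```text
t: 18.45
eef_pos: [503.8, 249.6, 130.4]
tcp_rot: [3.138, -0.001, 1.625]
ft_force: [8.9, 2.5, -5.0]
opening: 0.127
grip_force: 30.0
```

```bash
python3 - <<'E'
from h import *
q=env.read_camera('side');p=env.read_camera('top')
im=cv2.resize(q['color'][180:255,150:250],None,fx=8,fy=8,interpolation=2);cv2.imwrite('pics/i.png',im)
th=np.radians(2.6);x=np.array([np.cos(th),np.sin(th),0]);y=np.array([-np.sin(th),np.cos(th),0])
g=cv2.cvtColor(q['color'],6).astype(np.float32)
for yy in(284,287,290,293):
    s=np.arange(-8,8.1,.25);P=np.array([proj(q,np.array([517,0,103.])+x*k+y*yy) for k in s],np.float32)
    val=cv2.remap(g,P[None,:,0],P[None,:,1],cv2.INTER_LINEAR)[0]
    d=np.clip(np.median(val)-val-.3*(np.median(val)-val.min()),0,None);c=(d*s).sum()/d.sum();print((np.array([517,0,103.])+x*c+y*yy)@x)
for n,pp in(('top',p),('side',q)):
  for d in env.place_of('rack',pp):
    w=W(pp,d['at'])
    if w[1]>0: print(n,w.round(0))
print(env.state()['eef_pos'],env.state()['grip_force'],env.state()['ft_force'])
E
```

```text
517.4166884520552
516.9223236961263
516.187977702714
516.9844994678638
top [558. 108.  -2.]
side [566. 106.   2.]
[503.80379516 249.63829712 130.40251161] 30.002235174179077 [ 9.77263857  1.34234565 -4.70869953]
```

View pics/i.png

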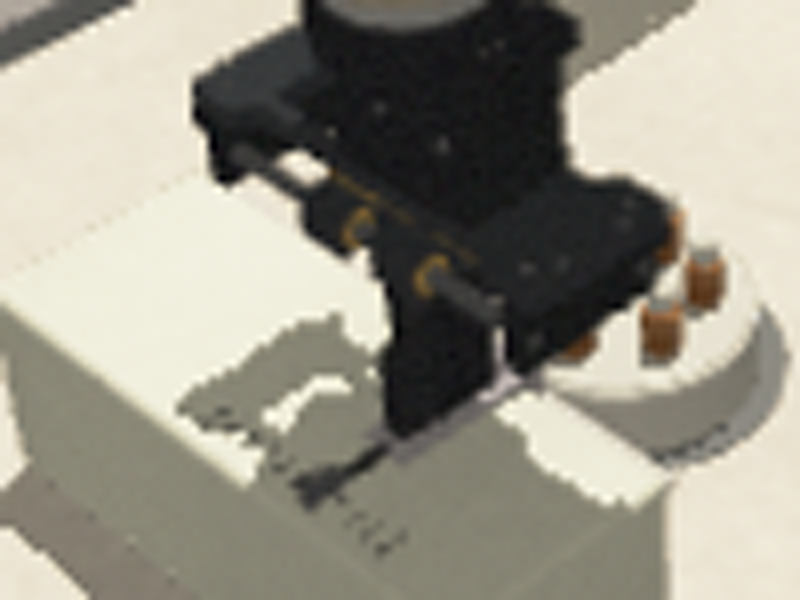

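The pointer now runs straight into the rider at (315,485), and the rack stands on the disc on the right. One numeric check of the rack's rim before I hand in.

```bash
python3 - <<'E'
from h import *
p=env.read_camera('top');c=p['color']
print(c[184,214],c[175:196:4,196:234:4].max(2).tolist())
# dark ring of disc remaining: radial profile about measured disc centre at z=0 and rack edge at z=38
g=c.max(2).astype(np.float32)
for a in range(0,360,45):
    d=np.array([np.cos(np.radians(a)),np.sin(np.radians(a)),0]);R=np.arange(40,92,2)
    P=np.array([proj(p,np.array([561.5,108,38])+d*r) for r in R],np.float32)
    print(a,cv2.remap(g,P[None,:,0],P[None,:,1],1)[0].astype(int).tolist())
E
```

```text
[100 112 124] [[125, 127, 101, 109, 119, 99, 140, 142, 94, 120], [93, 137, 129, 139, 138, 140, 93, 99, 128, 88], [89, 128, 105, 139, 93, 139, 134, 133, 135, 80], [63, 97, 101, 139, 140, 137, 133, 143, 121, 82], [76, 127, 139, 129, 112, 111, 79, 142, 81, 88], [132, 55, 128, 119, 135, 141, 139, 91, 81, 131]]
0 [113, 124, 130, 134, 135, 135, 134, 129, 120, 111, 102, 110, 119, 128, 134, 136, 137, 137, 136, 136, 136, 137, 138, 138, 138, 138]
45 [108, 120, 126, 130, 134, 132, 131, 125, 115, 106, 106, 109, 118, 127, 133, 134, 135, 135, 135, 136, 136, 136, 136, 136, 137, 136]
90 [134, 135, 133, 132, 132, 133, 133, 128, 119, 104, 89, 90, 94, 110, 121, 128, 132, 133, 134, 134, 134, 135, 135, 135, 135, 134]
135 [137, 138, 138, 138, 138, 136, 132, 126, 114, 98, 80, 63, 55, 59, 74, 91, 110, 123, 132, 135, 137, 138, 138, 137, 136, 136]
180 [125, 130, 135, 138, 139, 139, 138, 131, 120, 101, 81, 62, 59, 59, 67, 75, 83, 93, 106, 118, 131, 134, 137, 137, 136, 136]
225 [88, 98, 116, 130, 137, 139, 137, 129, 118, 104, 88, 74, 71, 72, 75, 78, 81, 88, 97, 111, 124, 134, 138, 140, 140, 139]
270 [132, 137, 140, 141, 141, 141, 137, 131, 121, 109, 95, 87, 80, 80, 81, 86, 96, 111, 123, 135, 139, 142, 145, 146, 145, 144]
315 [140, 140, 140, 140, 140, 140, 136, 129, 119, 107, 96, 89, 90, 97, 111, 123, 133, 138, 140, 141, 141, 142, 142, 142, 143, 143]
```

```bash
python3 -c "
from cell import env
print(env.job_done())"
```

```text
the job is handed in; nothing more can be done
None
```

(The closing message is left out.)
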